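Lever open the paint box with a scraper

ROBOT

A 6-joint arm with a two-finger parallel gripper is mounted at the origin on the work surface. World frame = base frame: x ahead of the robot, y to its left, z up, the work surface at z = 0. Lengths are in m, angles in rad, forces in N, time in s.
With the tool pointing down it reaches from about 0.35 to 0.975 m from the base axis. Payload 4.9 kg.
Tool frame: the origin (TCP) lies at the centre of the arm's flange, where the gripper is bolted on; the fingertips stand 173 mm ahead of it and the grasp point (between the pads) lies 155 mm ahead of it; z points along the fingers, y is the line along which they close (so a half turn about z gives the same grasp; the last joint's range is limited). The gripper opens to 85 mm and grips with 20 to 120 N. Pads are 22 mm wide; open, the fingers measure 114 mm over their backs; the gripper's body (76 mm by 85 mm) begins 54 mm behind the grasp point. The pads swing forward as they close: fully open they stand 13 mm farther back than shut.
Start: joints at [-1.358, 0.053, 1.613, -0, 1.476, -0.119], TCP at [0.204, -0.591, 0.405] pointing down, gripper open.
Joint ranges: [-3.01, 3.01], [-1.01, 2.22], [0.06, 2.58], [-1.02, 4.17], [0.09, 2.62], [-3.14, 3.14]. Speed limits (rad/s): [2.57, 2.57, 3.14, 3.14, 3.14, 3.14].

INTERFACE

Orientations are given as a rotation vector (axis times angle).
In Python, from workcell import robot, imaging gives the robot as it stands.
- The arm moves only by the tool drive_tool, never from a script. Its argument "plan" is a list of rows, each a list of 2 entries, a list of its own where there are three numbers: the shift along the tool's x, y, z in m, then the turn, a rotation vector about the tool's x, y, z in rad. In form: [[[x, y, z], [ax, ay, az]], ...]. A call has 1 to 10 rows; each row shifts and turns the commanded pose from where the row before left it, along the tool's axes as they then stand; what a row does not reach is not made up. A row lasts 1/8 s, in which the tool goes at most 62.5 mm and 10.7 degrees, less where a joint would pass 70% of its speed; a pose out of reach is approached as far as the arm can. A call is refused whole if a number of a shift passes 0.0625 or a number of a turn 0.188, either way. A call with a gripper value outside its range is refused whole. "hand" is the opening in per cent of the stroke, from 0 (shut) to 100 (fully open), set as the call begins (left out, the last holds). The fingers move at their own pace and stop on an object; "squeeze" is the grip in N (left out, the last holds). Time passes only in rows, so rows that do not move let the fingers close. It gives the time, the measured TCP pose, the force, the opening and the grip force at its end, in the units of the state.
- robot.sense(): the state, without advancing time (a new reading comes with each control period).
- imaging.snapshot(name): name is "scene" or "top"; returns the picture (480x640x3 uint8, blue, green, red); there is no depth.
- imaging.camera_info(name): a dict with "camera_matrix" (3x3 intrinsics, pixels), "R" (3x3) and "t" (3): a world point X has camera coordinates R X + t. Camera axes: x right, y down, z forward; pixel columns grow to the right and rows downward; lengths in m; the calibration is good to about 2 mm. A picture is of the moment at which its call begins. camera_info takes no time and is no camera call.
- robot.job_done(): hands the job in; it is judged then, once.
The state is a dict: "clock": time; "joints": joint angles; "qd": joint speeds; "joint_efforts": joint torques, N m; "eef_pos": TCP position; "tcp_rot": TCP orientation; "force": force on the tool from outside, world axes, zero at the start; "moment": the same for the moment, N m; "opening": finger opening in m; "grasp_force": force on a finger pad.
Only numpy, scipy, OpenCV 4.12 (cv2) and the standard library are available. Lean on these libraries where they do the work, as an engineer would, in place of code of your own. Each camera call takes 0.05 s, during which the arm holds its last target. There are 200 camera calls.

TASK

The lid of the wooden paint box has no handle: pick up the scraper, slip its thin blade into the slot under the lid's front edge (only one third of the slot, left, middle or right, is open, the rest being stopped with wood: feel for it), lever the lid up with the blade and swing it over past upright so that it stays open by itself. Work gently: touch the lid with nothing but the scraper, do not jam the scraper hard against the box and leave everything else where it is. Then lay the scraper (do not drop it) flat on the tabletop, clear of the box.

Things in the scene. Friction and masses are not known exactly. Their poses are not given: they have to be found in the camera images.
- box: wooden paint box fixed to the table, 120 mm deep (x) by 200 mm wide (y), 62 mm high without its lid, walls 8 mm; origin under its centre at table height; its slotted front faces -x of its own frame, the lid's hinge runs along y at its back (+x) top edge. Three pots 22 mm tall stand on its 8 mm floor, between x = 7 and 43 mm; the space in front of them is empty
- slot (a point): centre of the mouth of the slot in the box's front, 184 mm wide (y), 8 mm high (z: 4 mm up to the closed lid's underside, 4 mm down to the front wall's top); axes as the box's, x into the box. The slot has three places 61 mm wide, centred at y = -61, 0 and +61 mm; two are stopped with wooden blocks flush with the front, one is open, not told which
- lid: flat plywood lid, 120 by 200 by 8 mm, about 0.2 kg, lying flush on the box without a handle; origin on the hinge axis at mid-width, at the height of the lid's underside (62 mm over the table); when closed its axes are parallel to the box's and it reaches 120 mm to -x; it opens by turning about +y, up to 1.9 rad (19 degrees past upright); it falls shut if let go before upright
- lid_edge (a point): middle of the lower front edge of the lid, 120 mm from the hinge axis
- scraper: scraper, 155 mm long, lying loose on the table: wooden handle 90 mm long (x from -45 to +45), 20 mm wide (y), 24 mm tall (z), and a flat thin steel blade 2 mm thick in front of it, 26 mm wide from x = 45 to 70 and 36 mm wide from x = 70 to 110, its mid-plane 12 mm above the handle's underside; origin at the centre of the handle's underside, x towards the blade's edge, z up
- blade_tip (a point): middle of the blade's front edge (x = 110, z = 12 mm in the scraper's frame)
- scraper_grip (a point): a good place to grip the handle across its 20 mm width (x = 20, z = 12 mm in the scraper's frame)
- brush: bystander: flat paint brush, 160 mm long along x, up to 36 mm wide and 20 mm tall, lying on the table near the scraper
- stirrer: bystander: flat wooden stirring stick, about 165 mm long along x, 22 mm wide, 9 mm thick, lying near the scraper
- block_a: bystander: painted wooden house-shaped block, about 135 by 70 mm, 45 mm high
- block_b: bystander: wooden house-shaped block, about 110 by 60 mm, 50 mm high
- tin: bystander: paint tin, 90 mm diameter, 110 mm high
- glass: bystander: empty drinking glass, 68 mm diameter, 80 mm high
- jar: bystander: lidded paint jar, 60 mm diameter, 90 mm high
Things that resemble listed ones, but are neither listed nor needed, are in the scene too. What is shaped like the box but blue is not meant. Leave any pink look-alike of the scraper alone.

How it is judged:
On the way, in this order (a step that is already met when the one before it is completed fails the run):
1. the blade is in the slot under the lid: its edge at least 6 mm behind the box's front within the slot's width, with the lid still nearly shut (x of blade_tip in the frame of slot above 0.006 m and y of blade_tip in the frame of slot between -0.09 and 0.09 m and z of blade_tip in the frame of slot between -0.02 and 0.012 m and angle between lid's own z axis and vertical below 0.15 rad), for 0.1 s.
2. the scraper has raised the lid by more than 0.35 rad and is bearing on it (angle between lid's own z axis and vertical above 0.35 rad and contact force between scraper and lid above 0.1 N).
3. the lid has been swung past upright (1.6 rad) (angle between lid's own z axis and vertical above 1.6 rad), for 0.1 s.
At the end, for the whole second after the job is handed in: the lid stands open by itself, more than 1.6 rad from shut and at rest; the scraper lies at rest flat on the tabletop (within 0.15 rad of level, underside less than 12 mm up), not touching the box or lid (angle between lid's own z axis and vertical above 1.6 rad and angular speed of lid below 0.1 rad/s and height (world z) of scraper below 0.012 m and angle between scraper's own z axis and vertical below 0.15 rad and linear speed of scraper below 0.02 m/s and contact force between scraper and box below 0.05 N).
It fails at once if the fingers or the arm press on the lid (over 1 N) (contact force between any of the fingers, the arm and lid above 1 N).
It fails at once if the scraper is jammed against the box or lid with more than 40 N (contact force between scraper and box above 40 N).
It fails at once if the scraper is out of the fingers while more than 40 mm above the table (dropped) (height (world z) of scraper above 0.04 m and contact force between the fingers and scraper below 0.05 N).
It fails at once if a bystander is moved by more than 30 mm (distance of any of brush, stirrer, block_a, block_b, tin, glass, jar from where it was at the start of the episode above 0.03 m).
It also fails if it takes over 59 s, if anything falls off the work surface, if the arm or the gripper's body presses on something with over 40 N, if the wrist force passes 120 N, or if a joint passes its speed limit or range.

## Working session

There is one attempt and no reset: what is moved stays moved. The work goes in short steps, Python scripts to look and compute and a tool call to move; the robot and the scene stay as the last step left them, time stands still between calls to the robot, and variables do not carry over. Pictures are saved under pics/ and viewed, at most 10 in all, crops included, and the job is handed in when it is done.

Besides the shell and the picture viewer there is one more tool, called after "Request:" in YAML: its name, and indented under it one key for each argument. drive_tool: Moves the arm, as the interface text tells. Its arguments: {"type":"object","properties":{"plan":{"type":"array","items":{"type":"array"}},"hand":{"type":"number"},"squeeze":{"type":"number"}},"required":["plan"]}

```bash
mkdir -p pics; ls; python3 - <<'E'
from workcell import robot, imaging
import cv2
for n in("scene","top"):
    cv2.imwrite(f"pics/{n}0.png",imaging.snapshot(n)); c=imaging.camera_info(n); print(n,c)
print(robot.sense())
E
```

```text
pics
scene {'camera_matrix': array([[537.01727068,   0.        , 314.10203174],
       [  0.        , 537.01727068, 242.61739774],
       [  0.        ,   0.        ,   1.        ]]), 'R': array([[-0.69033897,  0.72346319,  0.0057548 ],
       [ 0.61001695,  0.58632677, -0.53301055],
       [-0.38898771, -0.36444743, -0.84608902]]), 't': array([ 0.33190818, -0.29416072,  1.55219435])}
top {'camera_matrix': array([[537.5366273 ,   0.        , 314.12317867],
       [  0.        , 537.5366273 , 232.96379233],
       [  0.        ,   0.        ,   1.        ]]), 'R': array([[-0.02948298, -0.99955909, -0.00351775],
       [-0.98600002,  0.02966051, -0.16408603],
       [ 0.16411802, -0.00136925, -0.98643976]]), 't': array([0.04839952, 0.53553678, 1.39273435])}
{'clock': 0.1, 'joints': array([-1.35798908e+00,  5.32981561e-02,  1.61413650e+00,  2.16907867e-05,
        1.47600604e+00, -1.18990156e-01]), 'qd': array([-0.00094487, -0.00275403, -0.00341745, -0.001817  ,  0.00027021,
       -0.0015316 ]), 'joint_efforts': array([ 1.86718440e-03, -3.94900990e+01, -3.71362710e+01,  6.78315200e-05,
        3.99298675e-03, -4.86267240e-06]), 'eef_pos': array([ 0.20354709, -0.59067432,  0.40359319]), 'tcp_rot': array([-3.09663854e+00, -5.18490485e-01,  1.02182067e-04]), 'force': array([ 0.084988  , -0.17366073,  0.02124121]), 'moment': array([ 7.86723238e-06, -5.93234187e-02,  3.50377976e-02]), 'grasp_force': 0.0, 'opening': 0.08564440591767242}
```

View pics/scene0.png

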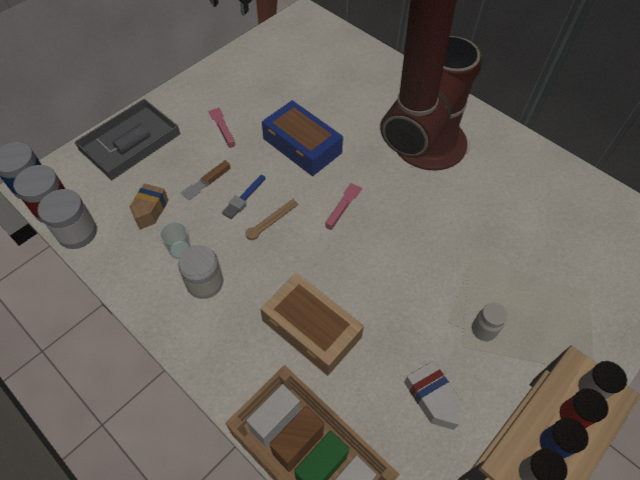

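View pics/top0.png

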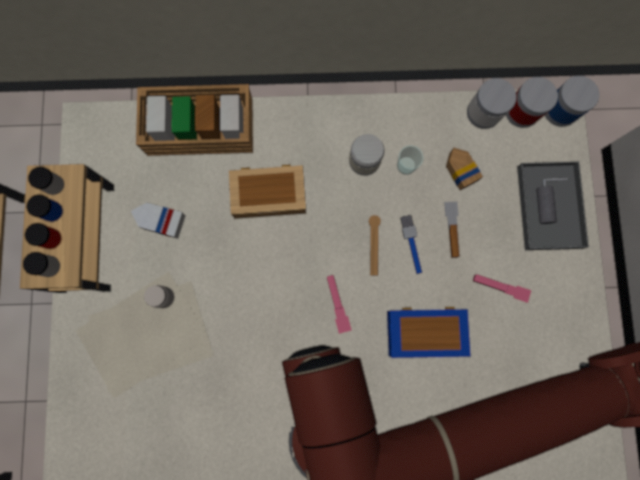

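The scene view shows the wooden box near (312,322). The top view shows it at (267,190) with its hinges on the far side (row about 167), so the front faces the robot. The brown-handled scraper is at (452,230) in the top view. I'll zoom in on both.

```bash
python3 - <<'E'
import cv2,numpy as np
a=cv2.imread("pics/top0.png"); s=cv2.imread("pics/scene0.png")
r=lambda im,x,y,w,h,W,H:cv2.resize(im[y:y+h,x:x+w],(W,H),interpolation=cv2.INTER_CUBIC)
# left: box x220..320,y155..225 x4 =400x280 ; right: scraper x430..480,y195..265 
o=np.zeros((600,800,3),np.uint8)
o[:300,:400]=r(a,220,155,100,75,400,300)
o[:300,400:]=r(a,400,195,100,75,400,300)
o[300:,:400]=r(s,250,265,120,90,400,300)[:300]
o[300:,400:]=r(s,165,145,100,75,400,300)
cv2.imwrite("pics/crop1.png",o)
E
```

```text
(no output)
```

View pics/crop1.png

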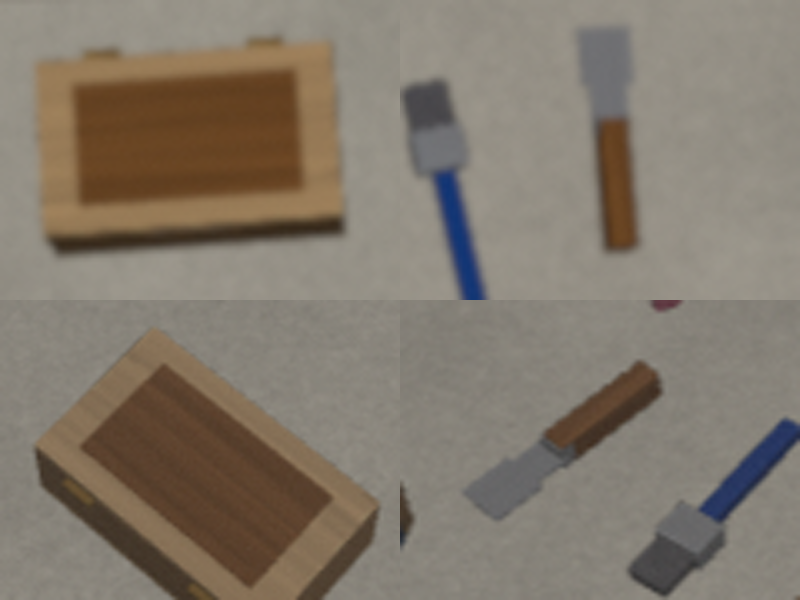

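```bash
cat > h.py <<'E'
import numpy as np
from scipy.optimize import least_squares
from scipy.spatial.transform import Rotation as R
from workcell import robot, imaging
C={n:imaging.camera_info(n) for n in("scene","top")}
def proj(n,X):
    c=C[n]; p=(c["camera_matrix"]@(c["R"]@np.asarray(X).T+c["t"][:,None])).T
    return p[:,:2]/p[:,2:]
def fit(obs,x0):
    # obs: (cam, local xyz, uv); pose x,y,yaw on z=0
    def W(p,l):
        c,s=np.cos(p[2]),np.sin(p[2]); return np.array([[p[0]+c*l[0]-s*l[1],p[1]+s*l[0]+c*l[1],l[2]]])
    f=lambda p:np.concatenate([proj(n,W(p,l))[0]-uv for n,l,uv in obs])
    r=least_squares(f,x0); return r.x,r.fun.reshape(-1,2)
E
python3 - <<'E'
from h import *
np.set_printoptions(precision=4,suppress=True)
t=lambda x,y:(220+x/4-.375,155+y/4-.375)
s=lambda x,y:(250+x*.3-.35,265+(y-300)*.3-.35)
b=[("top",(.06,.1,.07),t(38,61)),("top",(.06,-.1,.07),t(329,43)),("top",(-.06,-.1,.07),t(342,222)),("top",(-.06,.1,.07),t(48,237)),
("scene",(.06,-.1,.07),s(38,450)),("scene",(-.06,-.1,.07),s(155,330)),("scene",(-.06,.1,.07),s(378,508))]
print(*fit(b,[.7,.1,0]))
t=lambda x,y:(400+(x-400)/4-.375,195+y/4-.375)
s=lambda x,y:(165+(x-400)/4-.375,145+(y-300)/4-.375)
q=[("top",(.11,.018,.013),t(577,28)),("top",(.11,-.018,.013),t(632,27)),("top",(-.045,.01,.024),t(605,249)),("top",(-.045,-.01,.024),t(637,246)),("top",(.045,.01,.024),t(596,119)),("top",(.045,-.01,.024),t(628,118)),
("scene",(.11,.018,.013),s(500,519)),("scene",(.11,-.018,.013),s(464,490)),("scene",(-.045,-.01,.024),s(640,362)),("scene",(-.045,.01,.024),s(662,380))]
print(*fit(q,[.6,-.4,0]))
print(R.from_rotvec(robot.sense()["tcp_rot"]).as_matrix())
E
```

```text
[0.6561 0.158  0.0373] [[-1.9319 -0.5806]
 [-0.1901 -0.9671]
 [-0.5846 -2.0221]
 [-2.605  -0.7718]
 [-1.4843 -2.5631]
 [ 0.0096 -1.9106]
 [ 0.8055 -1.8422]]
[ 0.5093 -0.3436 -0.0093] [[-0.4097 -0.2531]
 [-1.1045 -0.2708]
 [-0.0399 -0.1913]
 [-0.605   0.4064]
 [ 0.1587 -0.5995]
 [-0.4816 -0.5004]
 [-1.1439 -0.1651]
 [-0.6584 -0.5026]
 [ 0.9535 -1.2741]
 [ 0.2402 -1.8755]]
[[ 0.9455  0.3257 -0.0004]
 [ 0.3257 -0.9455  0.0018]
 [ 0.0002 -0.0018 -1.    ]]
```

Request:
drive_tool:
  plan:
    - [[0.0485,-0.0159,0.015],[0,0,0]]
    - [[0.0485,-0.0159,0.015],[0,0,0]]
    - [[0.0485,-0.0159,0.015],[0,0,0]]
    - [[0.0485,-0.0159,0.015],[0,0,0]]
    - [[0.0485,-0.0159,0.015],[0,0,0]]
    - [[0.0485,-0.0159,0.015],[0,0,0]]
    - [[0.0485,-0.0159,0.015],[0,0,0]]
    - [[0.0485,-0.0159,0.015],[0,0,0]]
    - [[0,0,0],[0,0,0.17]]
    - [[0,0,0],[0,0,0.171]]
  hand: 75
  squeeze: 80

```text
clock: 1.35
eef_pos: [0.5294, -0.3433, 0.2835]
tcp_rot: [-3.14, 0.021, 0.003]
force: [0.3, 0.2, 1.3]
opening: 0.0639
grasp_force: 0.0
```

```bash
cat >> h.py <<'E'
def go(p,yaw):
    "remaining world target -> shift in tool axes now, turn about tool z"
    s=robot.sense(); M=R.from_rotvec(s["tcp_rot"]).as_matrix()
    e=(M.T@(np.array(p)-s["eef_pos"])); c=np.cos(yaw);n=np.sin(yaw)
    D=np.array([[c,n,0],[n,-c,0],[0,0,-1]])
    print("t",s["clock"],"pos",s["eef_pos"].round(4),"shift",e.round(4),"turn",R.from_matrix(M.T@D).as_rotvec().round(4),"F",s["force"].round(2),"open",round(s["opening"],4))
E
python3 -c "
from h import *
go([.529,-.344,.176],-.0093)"
```

```text
t 1.35 pos [ 0.5294 -0.3433  0.2835] shift [-0.0002  0.0009  0.1075] turn [-0.0012  0.0016 -0.0038] F [0.26 0.18 1.27] open 0.0639
```

Request:
drive_tool:
  plan:
    - [[0,0.0009,0.03],[0,0,0]]
    - [[0,0,0.03],[0,0,0]]
    - [[0,0,0.025],[0,0,0]]
    - [[0,0,0.013],[0,0,0]]
    - [[0,0,0.008],[0,0,0]]
    - [[0,0,0],[0,0,0]]

```text
clock: 2.1
eef_pos: [0.529, -0.3452, 0.1787]
tcp_rot: [-3.141, 0.015, 0.0]
force: [1.1, -0.1, -0.1]
opening: 0.0644
grasp_force: 0.0
```

Request:
drive_tool:
  plan:
    - [[0,0,0],[0,0,0]]
    - [[0,0,0],[0,0,0]]
    - [[0,0,0],[0,0,0]]
    - [[0,0,0],[0,0,0]]
    - [[0,0,0],[0,0,0]]
  hand: 0

```text
clock: 2.72
eef_pos: [0.5295, -0.3455, 0.18]
tcp_rot: [3.14, -0.014, 0.002]
force: [-0.8, -0.3, 5.5]
opening: 0.0181
grasp_force: 81.0
```

Request:
drive_tool:
  plan:
    - [[0,0,-0.01],[0,0,0]]
    - [[0,0,-0.02],[0,0,0]]
    - [[0,0,-0.04],[0,0,0]]
    - [[0,0,-0.04],[0,0,0]]
    - [[0,0,-0.02],[0,0,0]]
    - [[0,0,0],[0,0,0]]

```text
clock: 3.48
eef_pos: [0.5293, -0.3454, 0.311]
tcp_rot: [3.139, -0.014, 0.005]
force: [-0.8, 0.1, -0.6]
opening: 0.0182
grasp_force: 80.3
```

```bash
python3 -c "
from h import *
b=np.array([.6561,.158]);y=.0373
p=b+(-.06-.035-.09)*np.array([np.cos(y),np.sin(y)])
go([*p,.31],y); print(p)"
```

```text
t 3.475 pos [ 0.5293 -0.3454  0.311 ] shift [-6.27e-02 -4.96e-01 -4.00e-04] turn [ 0.0026 -0.003  -0.0465] F [-0.78  0.12 -0.57] open 0.0182
[0.47122868 0.1511011 ]
```

Request:
drive_tool:
  plan:
    - [[-0.006,-0.0496,0],[0,0,0]]
    - [[-0.006,-0.0496,0],[0,0,0]]
    - [[-0.006,-0.0496,0],[0,0,0]]
    - [[-0.006,-0.0496,0],[0,0,0]]
    - [[-0.006,-0.0496,0],[0,0,0]]
    - [[-0.006,-0.0496,0],[0,0,0]]
    - [[-0.006,-0.0496,0],[0,0,0]]
    - [[-0.006,-0.0496,0],[0,0,0]]
    - [[-0.006,-0.0496,0],[0,0,0]]
    - [[-0.006,-0.0496,0],[0.0026,-0.003,-0.0465]]

```text
clock: 4.72
eef_pos: [0.4723, 0.1528, 0.3064]
tcp_rot: [-3.139, -0.06, 0.01]
force: [1.1, -0.8, -1.2]
opening: 0.0185
grasp_force: 80.2
```

Request:
drive_tool:
  plan:
    - [[0,0,0.03],[0,0,0]]
    - [[0,0,0.03],[0,0,0]]
    - [[0,0,0.02],[0,0,0]]
    - [[0,0,0],[0,0,0]]

```text
clock: 5.22
eef_pos: [0.4713, 0.1513, 0.2248]
tcp_rot: [-3.14, -0.059, 0.017]
force: [0.1, -0.8, -0.6]
opening: 0.0183
grasp_force: 80.3
```

```bash
python3 - <<'E'
from h import *
import cv2
b=np.array([.6561,.158]);y=.0373
p=b+(-.06-.035-.09)*np.array([np.cos(y),np.sin(y)])
go([*p,.226],y)
r=lambda im,x,y,w,h:cv2.resize(im[y:y+h,x:x+w],(w*5,h*5),interpolation=cv2.INTER_CUBIC)
a=imaging.snapshot("top"); s=imaging.snapshot("scene")
cv2.imwrite("pics/top1.png",a);cv2.imwrite("pics/scene1.png",s)
cv2.imwrite("pics/c2.png",np.hstack([r(a,220,155,80,110),r(s,280,255,80,110)]))
E
```

```text
t 5.225 pos [0.4713 0.1513 0.2248] shift [-0.0001  0.0002 -0.0012] turn [-0.0017  0.011   0.0001] F [ 0.14 -0.82 -0.57] open 0.0183
```

View pics/c2.png

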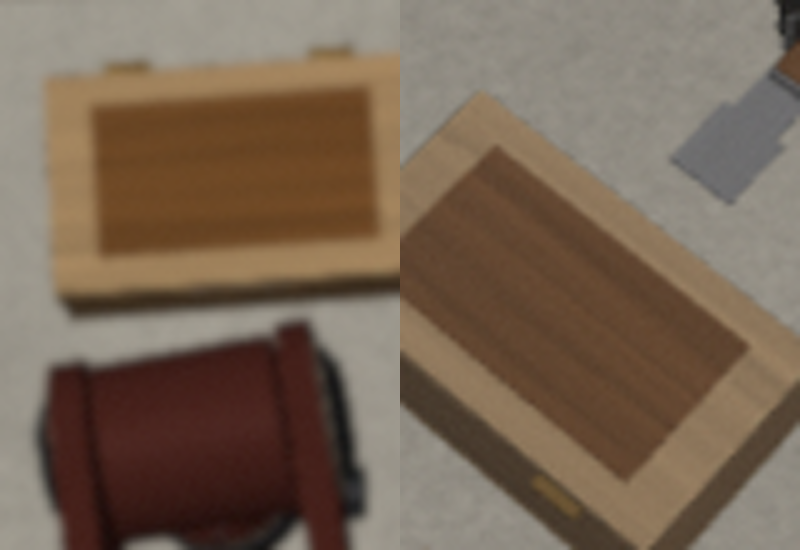

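```bash
python3 - <<'E'
from h import *
s=robot.sense();M=R.from_rotvec(s["tcp_rot"]).as_matrix();P=s["eef_pos"]
for o in((.0898,-.018,.168),(.0898,.018,.168)):
    X=P+M@np.array(o); print(X.round(4),proj("scene",[X]))
print("obs L,R",(334.0,286.2),(346.6,295.2))
b=np.array([.6561,.158]);y=.0373;c,n=np.cos(y),np.sin(y)
for l in((-.06,-.1),(-.06,.1),(.06,-.1)):
    X=[b[0]+c*l[0]-n*l[1],b[1]+n*l[0]+c*l[1],.07];print(proj("scene",[X]),proj("top",[X]))
E
```

```text
[0.5612 0.1732 0.0596] [[344.96699057 294.54451713]]
[0.5626 0.1373 0.0595] [[332.91148193 285.20078164]]
obs L,R (334.0, 286.2) (346.6, 295.2)
[[296.15746936 271.73539591]] [[304.54461342 208.10431094]]
[[363.85235785 325.20392948]] [[229.024116   213.10391886]]
[[259.56332373 307.08227161]] [[301.68943288 164.40916115]]
```

Request:
drive_tool:
  plan:
    - [[0,0,-0.0012],[-0.0017,0.011,0]]
    - [[0.01,0,0],[0,0,0]]
    - [[0.01,0,0],[0,0,0]]
    - [[0.006,0,0],[0,0,0]]
    - [[0,0,0],[0,0,0]]

```text
clock: 5.95
eef_pos: [0.4999, 0.1525, 0.2302]
tcp_rot: [-3.14, -0.058, -0.013]
force: [0.1, -0.8, -0.5]
opening: 0.0181
grasp_force: 80.3
```

Request:
drive_tool:
  plan:
    - [[0.003,0,0],[0,0,0]]
    - [[0.003,0,0],[0,0,0]]

```text
clock: 6.2
eef_pos: [0.5044, 0.1528, 0.2295]
tcp_rot: [-3.14, -0.059, -0.005]
force: [-10.2, -0.3, 2.7]
opening: 0.0179
grasp_force: 80.7
```

Request:
drive_tool:
  plan:
    - [[0.002,0,0],[0,0,0]]
    - [[0.002,0,0],[0,0,0]]

```text
clock: 6.45
eef_pos: [0.5063, 0.1531, 0.2284]
tcp_rot: [-3.141, -0.059, 0.011]
force: [-19.6, 3.9, 6.3]
opening: 0.0182
grasp_force: 81.3
```

```bash
cat >> h.py <<'E'
def tip(b=(.6561,.158),y=.0373):
    s=robot.sense();M=R.from_rotvec(s["tcp_rot"]).as_matrix();X=s["eef_pos"]+M@np.array([.0898,0,.168])
    c,n=np.cos(y),np.sin(y);d=X[:2]-b
    print("t",s["clock"],"tip in slot",(c*d[0]+n*d[1]+.06).round(4),(-n*d[0]+c*d[1]).round(4),(X[2]-.058).round(4),"Ftool",(M.T@s["force"]).round(1),"Mx",(M.T@s["moment"]).round(2),"xdir",M[:,0].round(4),"zdir",M[:,2].round(4))
E
python3 -c "
from h import *
tip()"
```

```text
t 6.45 tip in slot -0.0013 0.0008 0.0018 Ftool [-19.5  -4.7  -6.2] Mx [ 0.54 -2.47 -0.34] xdir [ 0.9993  0.0377 -0.0069] zdir [-6.9e-03  4.0e-04 -1.0e+00]
```

Request:
drive_tool:
  plan:
    - [[-0.005,0,0],[0,0,0]]
    - [[-0.005,0,0],[0,0,0]]
    - [[0,0,0],[0,0,0]]
    - [[0,0,0],[0,0,0]]

```text
clock: 6.95
eef_pos: [0.4996, 0.1525, 0.2305]
tcp_rot: [-3.14, -0.058, -0.014]
force: [-0.5, -0.2, -0.7]
opening: 0.0182
grasp_force: 80.4
```

```bash
python3 -c "
from h import *
tip(); print(robot.sense()['eef_pos'])"
```

```text
t 6.95 tip in slot -0.0053 0.0005 0.0053 Ftool [-0.5  0.2  0.7] Mx [ 0.06  0.01 -0.05] xdir [0.9993 0.0371 0.0091] zdir [ 0.009   0.0014 -1.    ]
[0.49955936 0.15251672 0.23048951]
```

Request:
drive_tool:
  plan:
    - [[0,0,0],[0,0,0]]
    - [[0,0,0],[0,0,0]]

```text
clock: 7.2
eef_pos: [0.4995, 0.1525, 0.2302]
tcp_rot: [-3.14, -0.058, -0.013]
force: [0.1, -0.3, -0.7]
opening: 0.018
grasp_force: 80.4
```

```bash
python3 -c "
from h import *
tip(); print(robot.sense()['eef_pos'])"
```

```text
t 7.2 tip in slot -0.0056 0.0005 0.005 Ftool [0.1 0.3 0.7] Mx [-0.02  0.02  0.01] xdir [0.9993 0.0372 0.0083] zdir [ 0.0082  0.0013 -1.    ]
[0.49945266 0.15252969 0.23020856]
```

Request:
drive_tool:
  plan:
    - [[-0.004,0,0.0042],[0,-0.0083,0]]
    - [[0,0,0],[0,0,0]]
    - [[0,0,0],[0,0,0]]
    - [[0,0,0],[0,0,0]]

```text
clock: 7.7
eef_pos: [0.4954, 0.1524, 0.226]
tcp_rot: [-3.14, -0.058, 0.0]
force: [0.3, 0.5, -1.4]
opening: 0.018
grasp_force: 80.4
```

```bash
python3 -c "
from h import *
tip(); print(robot.sense()['eef_pos'])"
```

```text
t 7.7 tip in slot -0.011 0.0006 -0.0 Ftool [ 0.3 -0.5  1.4] Mx [0.01 0.02 0.02] xdir [ 0.9993  0.0372 -0.    ] zdir [-1.e-04  1.e-03 -1.e+00]
[0.49540811 0.15240869 0.22595839]
```

Now the blade is at the slot's height. I'll probe the middle third.

Request:
drive_tool:
  plan:
    - [[0.003,0,0],[0,0,0]]
    - [[0.003,0,0],[0,0,0]]
    - [[0.003,0,0],[0,0,0]]
    - [[0.002,0,0],[0,0,0]]

```text
clock: 8.2
eef_pos: [0.5066, 0.1528, 0.2259]
tcp_rot: [-3.14, -0.058, 0.0]
force: [-0.2, -0.3, -0.9]
opening: 0.0182
grasp_force: 80.4
```

Request:
drive_tool:
  plan:
    - [[0.002,0,0],[0,0,0]]
    - [[0.002,0,0],[0,0,0]]

```text
clock: 8.45
eef_pos: [0.5104, 0.153, 0.2258]
tcp_rot: [-3.14, -0.059, 0.001]
force: [0.2, -0.0, -1.2]
opening: 0.018
grasp_force: 80.4
```

```bash
python3 -c "
from h import *
tip(); print(robot.sense()['eef_pos'])"
```

```text
t 8.45 tip in slot 0.004 0.0006 -0.0002 Ftool [0.2 0.  1.2] Mx [-0.02 -0.02 -0.01] xdir [ 9.993e-01  3.730e-02 -3.000e-04] zdir [-3.e-04  1.e-03 -1.e+00]
[0.5104291  0.15298144 0.22584545]
```

Request:
drive_tool:
  plan:
    - [[0.002,0,0],[0,0,0]]
    - [[0.002,0,0],[0,0,0]]
    - [[0.002,0,0],[0,0,0]]

```text
clock: 8.82
eef_pos: [0.5164, 0.1532, 0.2259]
tcp_rot: [-3.14, -0.058, 0.0]
force: [0.0, 0.6, -0.8]
opening: 0.0182
grasp_force: 80.4
```

Request:
drive_tool:
  plan:
    - [[0.002,0,0],[0,0,0]]
    - [[0.002,0,0],[0,0,0]]
    - [[0.002,0,0],[0,0,0]]
    - [[0,0,0],[0,0,0]]

```text
clock: 9.32
eef_pos: [0.5225, 0.1534, 0.2259]
tcp_rot: [-3.14, -0.059, 0.0]
force: [0.6, -0.1, -0.7]
opening: 0.0177
grasp_force: 80.4
```

```bash
python3 -c "
from h import *
tip(); print(robot.sense()['eef_pos'])"
```

```text
t 9.325 tip in slot 0.0161 0.0006 -0.0001 Ftool [0.6 0.1 0.7] Mx [-0.02 -0.    0.02] xdir [ 9.993e-01  3.730e-02 -2.000e-04] zdir [-2.e-04  1.e-03 -1.e+00]
[0.52245785 0.15343336 0.22590753]
```

Request:
drive_tool:
  plan:
    - [[0,0,-0.003],[0,0,0]]
    - [[0.0005,0,-0.0102],[0,0,0]]
    - [[0.0015,0,-0.0101],[0,0,0]]
    - [[0.0026,0,-0.0098],[0,0,0]]
    - [[0.0035,0,-0.0096],[0,0,0]]
    - [[0.0044,0,-0.0092],[0,0,0]]
    - [[0,0,0],[0,0,0]]

```text
clock: 10.2
eef_pos: [0.5357, 0.1539, 0.2793]
tcp_rot: [-3.14, -0.058, -0.004]
force: [0.0, 0.0, -1.4]
opening: 0.0177
grasp_force: 80.3
```

```bash
python3 - <<'E'
from h import *
import cv2
tip()
cv2.imwrite("pics/s3.png",cv2.resize(imaging.snapshot("scene")[200:400,200:440],(720,600)))
E
```

```text
t 10.2 tip in slot 0.0298 0.0006 0.0535 Ftool [ 0.  -0.   1.4] Mx [ 0.06 -0.14 -0.  ] xdir [0.9993 0.0372 0.0027] zdir [ 0.0026  0.0014 -1.    ]
```

View pics/s3.png

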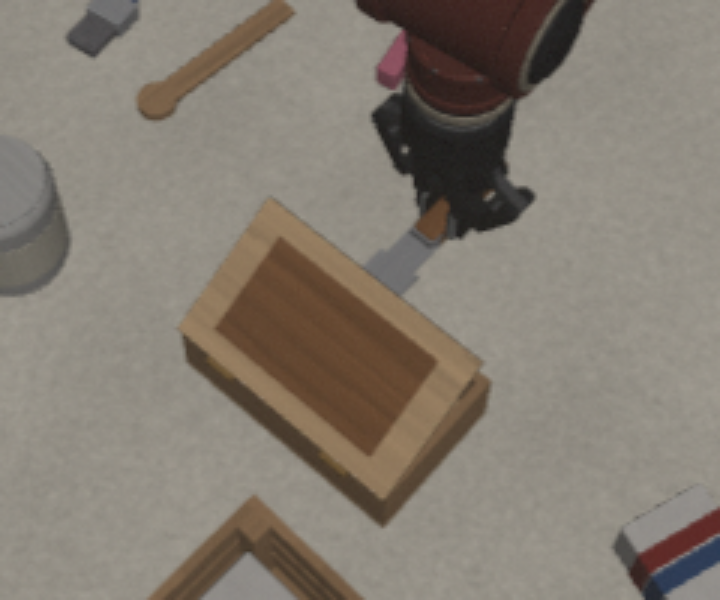

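The blade (at about (395,270)) has lifted the lid to about 0.5 rad. I'll keep following the arc.

Request:
drive_tool:
  plan:
    - [[0.0053,0,-0.0087],[0,0,0]]
    - [[0.0062,0,-0.0081],[0,0,0]]
    - [[0.0069,0,-0.0075],[0,0,0]]
    - [[0.0077,0,-0.0067],[0,0,0]]
    - [[0.0083,0,-0.0059],[0,0,0]]
    - [[0.0088,0,-0.0051],[0,0,0]]
    - [[0.0093,0,-0.0042],[0,0,0]]
    - [[0.0097,0,-0.0032],[0,0,0]]
    - [[0,0,0],[0,0,0]]

```text
clock: 11.38
eef_pos: [0.5979, 0.156, 0.3277]
tcp_rot: [-3.14, -0.058, -0.002]
force: [-0.1, 0.3, -1.6]
opening: 0.0182
grasp_force: 80.4
```

Request:
drive_tool:
  plan:
    - [[0.008,0,-0.002],[0,0,0]]
    - [[0.008,0,-0.001],[0,0,0]]
    - [[0.008,0,0],[0,0,0]]
    - [[0.006,0,0],[0,0,0]]
    - [[0.006,0,0],[0,0,0]]
    - [[0.005,0,0],[0,0,0]]
    - [[0.004,0,0],[0,0,0]]
    - [[0,0,0],[0,0,0]]

```text
clock: 12.38
eef_pos: [0.6422, 0.1578, 0.3301]
tcp_rot: [-3.14, -0.058, 0.0]
force: [-0.5, -0.0, -1.4]
opening: 0.0184
grasp_force: 80.4
```

```bash
python3 - <<'E'
from h import *
import cv2
tip()
cv2.imwrite("pics/s4.png",cv2.resize(imaging.snapshot("scene")[200:400,200:440],(720,600)))
E
```

```text
t 12.375 tip in slot 0.1358 0.0005 0.1041 Ftool [-0.5 -0.   1.4] Mx [ 0.   -0.03 -0.  ] xdir [ 9.993e-01  3.720e-02 -2.000e-04] zdir [-2.e-04  1.e-03 -1.e+00]
```

View pics/s4.png

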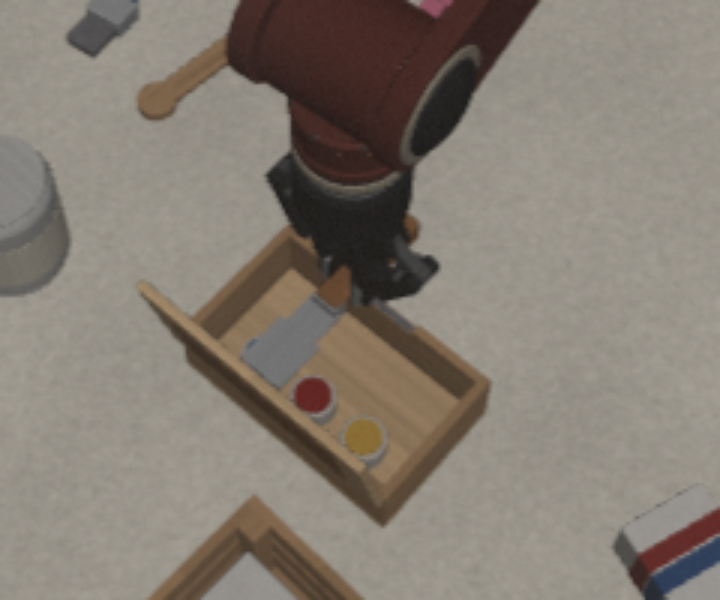

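Request:
drive_tool:
  plan:
    - [[-0.01,0,0],[0,0,0]]
    - [[-0.025,0,0],[0,0,0]]
    - [[-0.03,0,0],[0,0,0]]
    - [[-0.03,0,0],[0,0,0]]
    - [[-0.03,0,0],[0,0,0]]
    - [[-0.03,0,0],[0,0,0]]
    - [[-0.025,0,0],[0,0,0]]
    - [[-0.015,0,0],[0,0,0]]
    - [[0,0,0],[0,0,0]]

```text
clock: 13.55
eef_pos: [0.4459, 0.1505, 0.3301]
tcp_rot: [-3.14, -0.059, -0.0]
force: [0.4, -0.4, -0.4]
opening: 0.0177
grasp_force: 80.4
```

Request:
drive_tool:
  plan:
    - [[0,0,0.03],[0,0,0]]
    - [[0,0,0.04],[0,0,0]]
    - [[0,0,0.04],[0,0,0]]
    - [[0,0,0.025],[0,0,0]]
    - [[0,0,0.006],[0,0,0]]
    - [[0,0,0],[0,0,0]]
    - [[0,0,0],[0,0,0]]

```text
clock: 14.42
eef_pos: [0.448, 0.1508, 0.1908]
tcp_rot: [-3.14, -0.058, -0.004]
force: [-0.4, -0.2, -0.6]
opening: 0.0178
grasp_force: 80.4
```

```bash
python3 -c "
from h import *
tip(); print(robot.sense()['eef_pos'])"
```

```text
t 14.425 tip in slot -0.058 0.0008 -0.035 Ftool [-0.4  0.2  0.6] Mx [-0.02 -0.03  0.01] xdir [0.9993 0.0372 0.0027] zdir [ 0.0027  0.0015 -1.    ]
[0.44798946 0.1507987  0.19079932]
```

Request:
drive_tool:
  plan:
    - [[0,0,0.005],[0,-0.0027,0]]
    - [[0,0,0.003],[0,0,0]]
    - [[0,0,0.001],[0,0,0]]
    - [[0,0,0],[0,0,0]]

```text
clock: 14.92
eef_pos: [0.447, 0.1507, 0.1803]
tcp_rot: [-3.14, -0.059, 0.005]
force: [0.4, -0.6, 0.2]
opening: 0.018
grasp_force: 80.6
```

Request:
drive_tool:
  plan:
    - [[0,0,0.001],[0,0,0]]
    - [[0,0,0.001],[0,0,0]]

```text
clock: 15.18
eef_pos: [0.4474, 0.1508, 0.1798]
tcp_rot: [-3.141, -0.059, 0.008]
force: [-7.8, -1.5, 19.5]
opening: 0.018
grasp_force: 82.9
```

Table contact. Release and lift.

Request:
drive_tool:
  plan:
    - [[0,0,-0.001],[0,0,0]]
    - [[0,0,0],[0,0,0]]

```text
clock: 15.42
eef_pos: [0.4473, 0.1507, 0.1799]
tcp_rot: [-3.14, -0.059, 0.005]
force: [-2.8, -1.2, 6.7]
opening: 0.0184
grasp_force: 81.3
```

Request:
drive_tool:
  plan:
    - [[0,0,0],[0,0,0]]
    - [[0,0,0],[0,0,0]]
    - [[0,0,0],[0,0,0]]
    - [[0,0,0],[0,0,0]]
    - [[0,0,0],[0,0,0]]
  hand: 60
  squeeze: 20

```text
clock: 16.05
eef_pos: [0.447, 0.1506, 0.1791]
tcp_rot: [-3.14, -0.059, 0.005]
force: [0.4, -0.0, -0.0]
opening: 0.0512
grasp_force: 0.0
```

Request:
drive_tool:
  plan:
    - [[0,0,-0.01],[0,0,0]]
    - [[0,0,-0.03],[0,0,0]]
    - [[0,0,-0.04],[0,0,0]]
    - [[0,0,-0.04],[0,0,0]]
    - [[-0.02,0,-0.03],[0,0,0]]
    - [[0,0,0],[0,0,0]]

```text
clock: 16.8
eef_pos: [0.4277, 0.15, 0.333]
tcp_rot: [-3.139, -0.059, -0.007]
force: [1.2, 0.1, -0.3]
opening: 0.0511
grasp_force: 0.0
```

```bash
python3 - <<'E'
from h import *
import cv2
print(robot.sense()["eef_pos"])
cv2.imwrite("pics/s5.png",imaging.snapshot("scene"))
E
```

```text
[0.42774674 0.1499849  0.33296534]
```

View pics/s5.png

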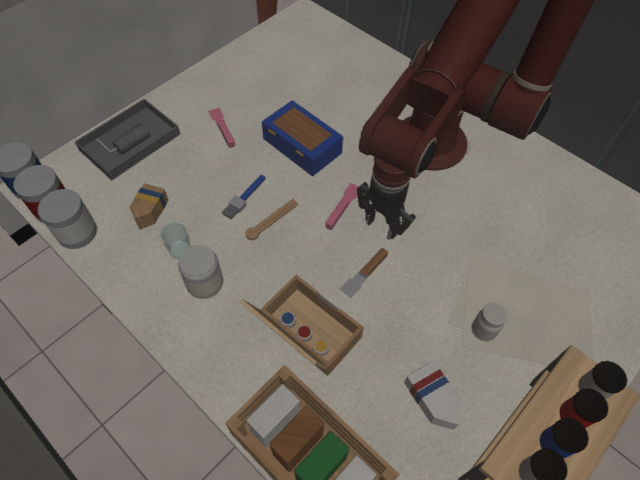

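The lid stands open (edge from about (243,302) to (325,368)). The scraper lies flat on the table at (365,272), clear of the box, and nothing else has moved.

```bash
python3 -c "
from workcell import robot
print(robot.job_done())"
```

```text
the job is handed in; nothing more can be done
None
```

I handed in the job: the lid was levered up through the open middle third of the slot and stands open past upright by itself. The scraper lies flat on the table, clear of the box; the judge's verdict was not shown.

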